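# Lock the stall's valuables in the combination cash box

## Robot

A 6-joint arm with a two-finger parallel gripper is mounted at the origin on the work surface. World frame = base frame: x ahead of the robot, y to its left, z up, the work surface at z = 0. Lengths are in m, angles in rad, forces in N, time in s.
With the tool pointing down it reaches from about 0.35 to 0.775 m from the base axis. Payload 5.5 kg.
Tool frame: the origin (TCP) lies midway between the tips of the shut fingers; the grasp point (between the pads) lies 19 mm behind it; z points along the fingers, y is the line along which they close (so a half turn about z gives the same grasp; the last joint's range is limited). The gripper opens to 85 mm and grips with 20 to 120 N. Pads are 22 mm wide; open, the fingers measure 114 mm over their backs; the gripper's body (76 mm by 85 mm) begins 54 mm behind the grasp point. The pads swing forward as they close: fully open they stand 13 mm farther back than shut.
Start: joints at [-1.484, 0.313, 0.046, 1.304, 0, 1.431], TCP at [0.129, -0.56, 0.231] pointing down, gripper open.
Joint ranges: [-2.76, 2.76], [-0.86, 1.69], [-1.03, 1.26], [-2.2, 2.34], [-1.47, 1.5], [-3.14, 3.14]. Speed limits (rad/s): [2.57, 2.57, 3.14, 3.14, 3.14, 3.14].

## Interface

Orientations are given as a unit quaternion [w, x, y, z].
In Python, from workcell import env gives the robot as it stands.
- The arm moves only by the tool move_arm, never from a script. Its argument "targets" is a list of rows, each a list of 3 entries, a list of its own where there are three numbers: the shift along the tool's x, y, z in mm, then the turn, a rotation vector about the tool's x, y, z in units of 10 degrees (1.0 is 10 degrees), then the closure, from -1 (fully open) to 1 (shut). In form: [[[dx, dy, dz], [ax, ay, az], gripper], ...]. A call has 1 to 5 rows; each row is the pose to reach, as a shift and turn from the pose commanded when the call began, along the tool's axes at that moment; what a row does not reach only later rows make up. A row lasts 1/8 s, in which the tool goes at most 62.5 mm and 10.7 degrees, less where a joint would pass 70% of its speed; a pose out of reach is approached as far as the arm can. A call with a gripper value outside its range is refused whole. The fingers move at their own pace and stop on an object; "squeeze" is the grip in N (left out, the last holds). Time passes only in rows, so rows that repeat a pose let the fingers close. It gives the time, the measured TCP pose, the force, the opening and the grip force at its end, in the units of the state.
- env.get_state(): the state, without advancing time (a new reading comes with each control period).
- env.read_camera(name): name is "side" or "top"; returns a dict with "pixels" (384x512x3 uint8, red, green, blue), "fovy" (degrees; the focal length in pixels is half the picture's height over the tangent of half this angle, whatever the lens; pixels are square), "cx", "cy" (the principal point, pixels), "dist_coeffs" ([k1, k2, p1, p2, k3] as OpenCV has them; the pictures are not rectified), "extrinsics" (4x4, takes a point from world to camera coordinates). Camera axes: x right, y up, looking along -z (the intrinsics and any distortion apply to the point x, -y, -z); pixel columns grow to the right and rows downward; lengths in m; the calibration is good to about 2 mm. A picture is of the moment at which its call begins. There is no depth.
- env.hand_in(): hands the job in; it is judged then, once.
Trained networks look in a picture, given as the dict that the camera call returned (one of the last four; its "shot" number tells which), for a name from the list of things; names that differ only in an ending like _2 or _b are one class to them, and where a whole thing is asked for, a point or a joint stands for the part that bears it (a point fixed in the world has none). Each returns a list of dicts, best first, with "confidence" (0 to 1); they miss things now and then, are a little off and sometimes report something else, mostly with a low value. They report only what shows in the picture. A call takes as long as a camera call. They do not tell look-alikes from the thing itself.
- env.spot_in(thing, picture): "centre" ([x, y, z] in m, in world coordinates, good to about 4 mm: the middle of the surface that is visible of it).
- env.regions_of(thing, picture): "mask" (384x512 bool, what is visible of it).
- env.landmark_of(thing, picture): "centre" ([x, y, z] in m, in world coordinates, good to about 4 mm: a listed point, or the origin of a listed thing).
The state is a dict: "clock": time; "joint_pos": joint angles; "qvel": joint speeds; "tau": joint torques, N m; "tcp_pos": TCP position; "orientation": TCP orientation; "wrist_force": force on the tool from outside, world axes, zero at the start; "ft_torque": the same for the moment, N m; "finger_gap": finger opening in m; "grip_force": force on a finger pad.
Only numpy, scipy, OpenCV 4.12 (cv2) and the standard library are available. Lean on these libraries where they do the work, as an engineer would, in place of code of your own. Each camera call takes 0.05 s, during which the arm holds its last target. There are 200 camera calls.

## Task

Packing up the flea-market stall: set the cash box's dials to the code (left dial to 4, right dial to 5), swing its cover wide open (it moves when pushed at the brass post), and put every small valuable on the table (of harmonica, pocket knife, coin cartridge and pen case, those that are there) into the tub. Then swing the cover fully shut again and turn both dials away from their code numbers by at least one whole number, so that the box is locked. Leave the other goods on the stall where they stand.

Things in the scene. Friction and masses are not known exactly. Their poses are not given: they have to be found in the camera images.
- cashbox: The stall's green steel cash box, fixed to the table, 332 mm long along its x (+x away from the robot). Origin on the table, z up. Tub: outside x -55 to +145 mm, y -75 to +75, rim 64 mm high; inside x -50 to +140, y -70 to +70, floor 5 mm above the table. Grey dial deck: x -187 to -55 mm, y -86 to +86, top 24 mm high, white numbers 1 to 6 round each dial.
- tub_floor (a point): Centre of the tub's inner floor (5 mm above the table); axes as the box's: 190 mm inside along x, 140 mm along y, walls 59 mm above this floor.
- left_dial (a joint): Angle of the left dial (towards +y), rad, 0 to 2.5, grows clockwise seen from above: number n is at 0.5 x (n - 1), so 1 is at 0, 4 at 1.5 and 6 at 2.5. Stiff (0.12 N m), stays where it is left, no detents. Its steel locking disc has one gap that lets the cover's pin pass only within about 0.17 rad of its code number, 4.
- right_dial (a joint): Angle of the right dial (towards -y), the same kind, numbers and directions as the left one: number 5 is at 2.0. Code number 5.
- left_dial_grip (a point): Centre of the left dial's upright black bar grip, 48 mm long (this point's x axis, to the white pointer end), 14 thick, 30 tall (this point is 46 mm above the table), on a steel disc of radius 32. On the dial axis: box frame x -134, y +40 mm. At 0 the pointer points 108 degrees clockwise from above off the box's +x, at q it is q further. The cover's edge, 70 mm high, is 40 mm away.
- right_dial_grip (a point): The same point of the right dial: axis at x -106, y -44 mm in the box's frame.
- cover (a joint): Angle of the flat green swivel cover, rad: 0 fully shut over the tub, grows to 1.6 as it swings level, clockwise seen from above, out to the left (+y) of the box about its pivot; at 1.5 the tub is wholly open. It stays where it is left; about 1 N at the post moves it. With the dials off the code it stops at about 0.02.
- cover_pivot (a point): The cover's vertical pivot axis, at the far left corner outside the tub (box frame x +130, y +84 mm), 67 mm high; does not move with the cover.
- cover_post (a point): Centre of the upright brass post on the cover near its free end: radius 10 mm, 24 mm tall (12 mm above and below this point), standing on the cover's top face, which is 70 mm above the table. 185 mm from the pivot axis. Shut, it is at x -35, y 0 mm in the box's frame.
- harmonica_mid (a point): Lies flat; harmonica, chromed plates on a red body, 102 x 28 x 24 mm high, 0.12 kg. The point is its centre, half-way up; its x axis runs along the length, z up when upright. It may be absent (None).
- penknife_mid (a point): Lies flat; closed pocket knife, dark wood with brass ends, 100 x 24 x 20 mm high, 0.13 kg. The point is its centre, half-way up; its x axis runs along the length, z up when upright. It may be absent (None).
- coin_cartridge_mid (a point): Lies flat; yellow coin cartridge with a roll of brass coins showing, 90 x 30 x 28 mm high, 0.2 kg. The point is its centre, half-way up; its x axis runs along the length, z up when upright. It may be absent (None).
- pen_case_mid (a point): Lies flat; blue pen case with a brass clasp, 105 x 30 x 22 mm high, 0.1 kg. The point is its centre, half-way up; its x axis runs along the length, z up when upright. It may be absent (None).
- mug_red: bystander: red mug, radius 38, 85 mm high; origin under its centre
- mug_blue: bystander: blue mug, radius 38, 85 mm high; origin under its centre
- toy_truck: bystander: yellow and red toy truck, 130 x 56 x 58 mm high; origin under its centre
- book: bystander: blue book lying flat, 160 x 110 x 22 mm; origin under its centre
- spoon: bystander: spoon lying flat, 160 mm long along its x; origin near the middle, on the table
Mind the look-alikes: they are no part of the job. Leave any purple or turquoise look-alike of the part that bears coin_cartridge_mid alone.

How it is judged:
By the outcome, as a careful person would: the job done as asked, in the order asked, and still so for the second after the job is handed in, with the robot touching nothing.
Of harmonica, penknife, coin_cartridge, pen_case only 2 to 3 are there at a start; the rules pass over those that are not, and their reading is None.
At some moment in a run one of harmonica, penknife, coin_cartridge, pen_case may be knocked a few centimetres aside while the robot is not near it.
Once in a run the grip may slacken for a moment while it holds something.
It also fails if it takes over 200 s, if anything falls off the work surface, if the arm or the gripper's body presses on something with over 40 N, if the wrist force passes 120 N, or if a joint passes its speed limit or range.

## Working session

There is one attempt and no reset: what is moved stays moved. The work goes in short steps, Python scripts to look and compute and a tool call to move; the robot and the scene stay as the last step left them, time stands still between calls to the robot, and variables do not carry over. Pictures are saved under pics/ and viewed, at most 14 in all, crops included, and the job is handed in when it is done.

Besides the shell and the picture viewer there is one more tool, called after ">>>" as name([rows], argument=value, ...), one row to a line, values as JSON. move_arm: Moves the arm, as the interface text tells. Its arguments: {"type":"object","properties":{"targets":{"type":"array","items":{"type":"array"}},"squeeze":{"type":"number"}},"required":["targets"]}

```bash
mkdir -p pics; ls
cat > h.py <<'E'
import numpy as np, cv2
from workcell import env
from scipy.spatial.transform import Rotation as R
def K(p):
    f=p["pixels"].shape[0]/2/np.tan(np.radians(p["fovy"])/2)
    return np.array([[f,0,p["cx"]],[0,f,p["cy"]],[0,0,1.]]),np.array(p["dist_coeffs"],float)
def proj(p,X):
    k,d=K(p);X=np.atleast_2d(X);E=np.array(p["extrinsics"])
    c=X@E[:3,:3].T+E[:3,3];c=c*[1,-1,-1]
    return cv2.projectPoints(c,np.zeros(3),np.zeros(3),k,d)[0].reshape(-1,2)
def unproj(p,uv,z):
    k,d=K(p);uv=np.array(uv,float).reshape(-1,1,2)
    n=cv2.undistortPoints(uv,k,d).reshape(-1,2);E=np.array(p["extrinsics"])
    r=np.c_[n[:,0],-n[:,1],-np.ones(len(n))]@E[:3,:3];o=-E[:3,:3].T@E[:3,3]
    return o+r*((z-o[2])/r[:,2])[:,None]
def save(p,n,crop=None,s=1):
    im=p["pixels"][:,:,::-1]
    if crop: im=im[crop[1]:crop[3],crop[0]:crop[2]]
    cv2.imwrite("pics/"+n,cv2.resize(im,None,fx=s,fy=s,interpolation=cv2.INTER_CUBIC))
def delta(tgt,yaw=None):
    """shift in tool mm of world target from measured pose"""
    s=env.get_state();Rm=R.from_quat(np.roll(s["orientation"],-1))
    return (Rm.inv().apply(np.array(tgt)-s["tcp_pos"])*1000).round(1)
E
python3 - <<'E'
from h import *
s=env.get_state();print({k:np.round(v,3) for k,v in s.items()})
for c in("top","side"):
    p=env.read_camera(c);save(p,c+"0.png",s=1.5)
    print(c,p["shot"],p["fovy"],np.round(p["extrinsics"],3).tolist())
    for n in "cashbox tub_floor left_dial_grip right_dial_grip cover_pivot cover_post harmonica_mid penknife_mid coin_cartridge_mid pen_case_mid mug_red mug_blue toy_truck book spoon".split():
        print(n,[(np.round(d["centre"],3).tolist(),round(d["confidence"],2)) for d in env.landmark_of(n,p)[:3]])
E
```

```text
pics
{'clock': np.float64(0.0), 'joint_pos': array([-1.484,  0.314,  0.045,  1.304,  0.   ,  1.431]), 'qvel': array([0.001, 0.001, 0.001, 0.   , 0.004, 0.001]), 'tau': array([-1.0000e-03, -4.8063e+01,  2.9853e+01,  2.0000e-02, -0.0000e+00,
        0.0000e+00]), 'tcp_pos': array([ 0.129, -0.56 ,  0.23 ]), 'orientation': array([-0.001,  0.994,  0.113,  0.   ]), 'wrist_force': array([0.322, 0.417, 0.26 ]), 'ft_torque': array([-0.012,  0.01 , -0.041]), 'grip_force': np.float64(0.0), 'finger_gap': np.float64(0.086)}
top 1 56.190414120617596 [[0.003, -1.0, -0.017, -0.06], [0.992, 0.001, 0.128, -0.5], [-0.128, -0.017, 0.992, -1.238], [0.0, 0.0, 0.0, 1.0]]
cashbox [([0.568, 0.002, -0.002], 0.76), ([0.58, 0.514, -0.003], 0.54)]
tub_floor []
left_dial_grip [([0.431, 0.03, 0.048], 0.51)]
right_dial_grip [([0.469, -0.054, 0.05], 0.67)]
cover_pivot [([0.692, 0.097, 0.068], 0.84)]
cover_post [([0.535, -0.004, 0.079], 0.86), ([0.431, 0.032, 0.051], 0.44), ([0.37, 0.306, -0.002], 0.24)]
harmonica_mid []
penknife_mid [([0.594, -0.229, 0.011], 0.5)]
coin_cartridge_mid [([0.515, -0.672, 0.018], 0.82), 
[... 415 characters left out ...]
13, -0.446], [0.345, 0.446, 0.826, -0.187], [-0.524, -0.639, 0.563, -1.517], [0.0, 0.0, 0.0, 1.0]]
cashbox []
tub_floor []
left_dial_grip [([0.435, 0.027, 0.046], 0.7)]
right_dial_grip [([0.473, -0.053, 0.047], 0.43)]
cover_pivot []
cover_post [([0.538, -0.005, 0.084], 0.73)]
harmonica_mid []
penknife_mid [([0.59, -0.228, 0.009], 0.79)]
coin_cartridge_mid [([0.409, -0.548, 0.014], 0.84), ([0.555, -0.546, 0.015], 0.72), ([0.518, -0.676, 0.012], 0.66)]
pen_case_mid [([0.488, -0.402, 0.01], 0.5)]
mug_red [([0.688, -0.428, 0.004], 0.61)]
mug_blue [([0.682, 0.421, -0.002], 0.77)]
toy_truck [([0.58, 0.516, 0.005], 0.5)]
book [([0.316, -0.359, 0.001], 0.74), ([0.591, -0.228, 0.012], 0.44)]
spoon []
```

View pics/top0.png

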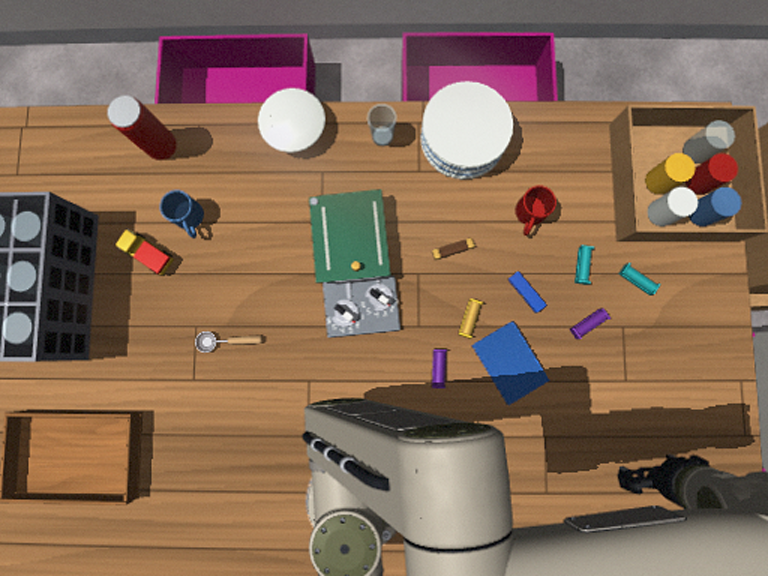

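View pics/side0.png

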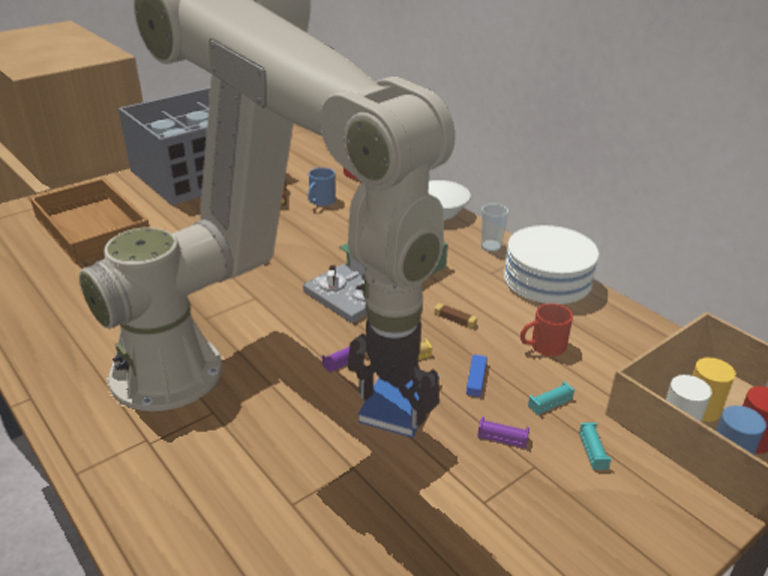

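The top view shows the box at about (350,260), with the knife at (455,248), the yellow cartridge at (470,318) and the blue pen case at (527,292). There is no harmonica. The purple and turquoise cartridges are look-alikes.

```bash
cat >> h.py <<'E'
def item(p,lo,hi,z,near=None):
    """colour blob in HSV -> centre (at height z), length-axis yaw (deg), size"""
    hsv=cv2.cvtColor(p["pixels"],cv2.COLOR_RGB2HSV)
    m=cv2.morphologyEx(cv2.inRange(hsv,lo,hi),cv2.MORPH_CLOSE,np.ones((5,5)))
    out=[]
    for c in cv2.findContours(m,cv2.RETR_EXTERNAL,cv2.CHAIN_APPROX_NONE)[0]:
        if cv2.contourArea(c)<60: continue
        w=(unproj(p,c.reshape(-1,2),z)[:,:2]*1000).astype(np.float32)
        (cx,cy),(a,b),t=cv2.minAreaRect(w)
        if b>a: t+=90;a,b=b,a
        out.append((round(cx),round(cy),round((t+90)%180-90),round(a),round(b)))
    return out
def box(p):
    B=np.array([[-134,40],[-106,-44],[130,84]])/1000.
    W=[]
    for n in("left_dial_grip","right_dial_grip","cover_pivot"):
        d=env.landmark_of(n,p); W.append(d[0]["centre"][:2])
    W=np.array(W);a=B-B.mean(0);b=W-W.mean(0)
    th=np.arctan2((a[:,0]*b[:,1]-a[:,1]*b[:,0]).sum(),(a*b).sum())
    c,s=np.cos(th),np.sin(th);return W.mean(0)-np.array([[c,-s],[s,c]])@B.mean(0),th
E
python3 - <<'E'
from h import *
p=env.read_camera("top")
o,th=box(p);print("box",o,th)
c,s=np.cos(th),np.sin(th)
# rectified world view of the deck & dials, at z=61mm (grip tops), 4 px/mm-ish
for n,b in(("L",[-.134,.04]),("R",[-.106,-.044])):
    w=o+np.array([[c,-s],[s,c]])@b;print(n,w)
ctr=o+np.array([[c,-s],[s,c]])@[-.12,0]
u=np.arange(-.1,.1,.0004)
X,Y=np.meshgrid(u,u)  # image right = -y world, up=+x world
P=np.c_[(ctr[0]-Y).ravel(),(ctr[1]-X).ravel(),np.full(X.size,.061)]
uv=proj(p,P).reshape(X.shape+(2,)).astype(np.float32)
im=cv2.remap(p["pixels"],uv[...,0],uv[...,1],cv2.INTER_CUBIC);cv2.imwrite("pics/deck.png",im[:,:,::-1]);print("ctr",ctr)
print("yellow",item(p,(20,120,90),(32,255,255),.014))
print("blue",item(p,(105,150,80),(118,255,255),.011))
for n in("penknife_mid","pen_case_mid","coin_cartridge_mid"):
  for d in env.regions_of(n,p)[:4]:
    cn=max(cv2.findContours(d["mask"].astype(np.uint8),0,1)[0],key=cv2.contourArea)
    w=(unproj(p,cn.reshape(-1,2),.015)[:,:2]*1000).astype(np.float32);r=cv2.minAreaRect(w)
    t=r[2]+(90 if r[1][1]>r[1][0] else 0)
    print(n,d["confidence"],np.round(r[0]),np.round(r[1]),(t+90)%180-90)
E
```

```text
box [0.57107392 0.0014238 ] 0.08966571398491752
L [0.43403041 0.029264  ]
R [ 0.46943975 -0.05189127]
ctr [ 0.45155599 -0.00932167]
yellow [(424, -269, -19, 93, 32), (608, 561, 60, 54, 50), (782, -767, -63, 134, 71)]
blue [(320, -362, 31, 160, 113), (486, -406, 39, 104, 32)]
penknife_mid 0.66 [ 591. -230.] [ 27. 104.] -71.30224418640137
pen_case_mid 0.53 [583. 518.] [149.  61.] 56.594173431396484
pen_case_mid 0.5 [ 486. -404.] [106.  36.] 41.04127502441406
coin_cartridge_mid 0.83 [ 413. -553.] [34. 99.] -57.27470016479492
coin_cartridge_mid 0.68 [ 515. -674.] [101.  40.] 53.26068115234375
coin_cartridge_mid 0.65 [ 424. -269.] [38. 93.] -19.202926635742188
coin_cartridge_mid 0.51 [ 555. -543.] [32. 90.] -9.546562194824219
```

View pics/deck.png

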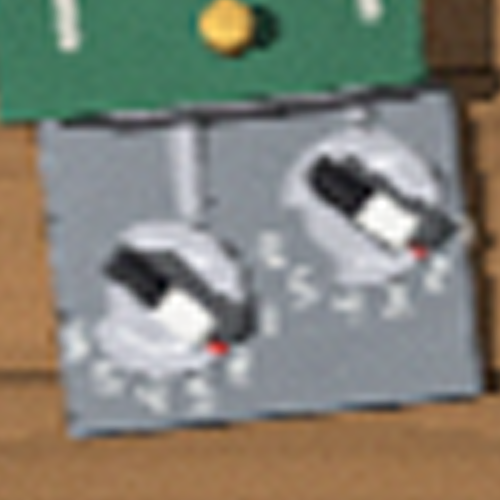

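```bash
cat >> h.py <<'E'
def yaw():
    m=R.from_quat(np.roll(env.get_state()["orientation"],-1)).as_matrix();return np.degrees(np.arctan2(m[1,0],m[0,0]))
def plan(wps,start=None):
    """wps: (x,y,z mm, yaw deg) tool-down, yaw unwrapped. Prints calls: rows of [dx,dy,dz],az"""
    if start is None:
        s=env.get_state();start=(*(np.array(s["tcp_pos"])*1000),yaw())
    cur=np.array(start,float);print("start",cur.round(1))
    pts=[]
    a=cur
    for w in wps:
        w=np.array(w,float);n=max(1,int(np.ceil(max(np.linalg.norm(w[:3]-a[:3])/60,abs(w[3]-a[3])/10.4))))
        pts+=[a+(w-a)*i/n for i in range(1,n+1)];a=w
    for i in range(0,len(pts),5):
        c,s=np.cos(np.radians(cur[3])),np.sin(np.radians(cur[3]))
        rows=[]
        for q in pts[i:i+5]:
            d=q-cur;rows.append([round(float(c*d[0]+s*d[1])),round(float(s*d[0]-c*d[1])),round(float(-d[2]))]+[round(float(-d[3]/10),2)])
        print(rows);cur=pts[min(i+4,len(pts)-1)]
E
python3 -c "
from h import *
plan([(430,-300,200,120),(434,29,150,232)])"
```

```text
start [ 129.3 -560.3  231.3   13. ]
[[32, -17, 3, -0.97], [64, -34, 6, -1.95], [96, -51, 9, -2.92], [128, -68, 11, -3.89], [160, -85, 14, -4.86]]
[[34, 13, 3, -0.97], [68, 26, 6, -1.95], [101, 38, 9, -2.92], [135, 51, 11, -3.89], [169, 64, 14, -4.86]]
[[13, 34, 3, -0.97], [41, 45, 7, -1.99], [69, 55, 12, -3.01], [97, 66, 16, -4.03], [124, 77, 21, -5.05]]
[[10, 28, 5, -1.02], [19, 57, 9, -2.04], [29, 85, 14, -3.05], [38, 113, 18, -4.07], [48, 142, 23, -5.09]]
[[-16, 25, 5, -1.02], [-32, 51, 9, -2.04]]
```

>>> move_arm([
  [[32,-17,3],[0,0,-0.97],-1],
  [[64,-34,6],[0,0,-1.95],-1],
  [[96,-51,9],[0,0,-2.92],-1],
  [[128,-68,11],[0,0,-3.89],-1],
  [[160,-85,14],[0,0,-4.86],-1],
])

```text
clock: 2.58
tcp_pos: [0.2669, -0.4408, 0.2174]
orientation: [0.0, 0.858, 0.514, -0.0]
wrist_force: [0.7, -1.7, -0.5]
finger_gap: 0.0855
grip_force: 0.0
```

>>> move_arm([
  [[34,13,3],[0,0,-0.97],0],
  [[68,26,6],[0,0,-1.95],0.2],
  [[101,38,9],[0,0,-2.92],0.2],
  [[135,51,11],[0,0,-3.89],0.2],
  [[169,64,14],[0,0,-4.86],0.2],
])

```text
clock: 3.2
tcp_pos: [0.4037, -0.3225, 0.2034]
orientation: [0.0, 0.57, 0.822, -0.0]
wrist_force: [-0.1, 0.1, 0.9]
finger_gap: 0.0343
grip_force: 0.0
```

>>> move_arm([
  [[13,34,3],[0,0,-0.97],0.2],
  [[41,45,7],[0,0,-1.99],0.2],
  [[69,55,12],[0,0,-3.01],0.2],
  [[97,66,16],[0,0,-4.03],0.2],
  [[124,77,21],[0,0,-5.05],0.2],
])

```text
clock: 3.82
tcp_pos: [0.4323, -0.1794, 0.1823]
orientation: [0.0, 0.165, 0.986, -0.0]
wrist_force: [0.3, 0.6, -0.9]
finger_gap: 0.0341
grip_force: 0.0
```

>>> move_arm([
  [[10,28,5],[0,0,-1.02],0.2],
  [[19,57,9],[0,0,-2.04],0.2],
  [[29,85,14],[0,0,-3.05],0.2],
  [[38,113,18],[0,0,-4.07],0.2],
  [[48,142,23],[0,0,-5.09],0.2],
])

```text
clock: 4.45
tcp_pos: [0.434, -0.0296, 0.1594]
orientation: [0.0, -0.275, 0.961, -0.0]
wrist_force: [0.9, 0.4, 0.5]
finger_gap: 0.0341
grip_force: 0.0
```

>>> move_arm([
  [[-16,25,5],[0,0,-1.02],0.2],
  [[-32,51,9],[0,0,-2.04],0.2],
  [[-32,51,9],[0,0,-2.04],0.2],
])

```text
clock: 4.82
tcp_pos: [0.434, 0.0312, 0.1501]
orientation: [-0.0, -0.44, 0.898, 0.0]
wrist_force: [0.4, -1.2, 0.4]
finger_gap: 0.0344
grip_force: 0.0
```

Run:
```python
from h import *
s=env.get_state();print(s["clock"],s["joint_pos"].round(2),s["finger_gap"])
plan([(434,29,38,232)])
p=env.read_camera("side");save(p,"s1.png",(180,120,340,240),4)
for n in("left_dial_grip","right_dial_grip","cover_post"): print(n,[(np.round(d["centre"],3).tolist(),round(d["confidence"],2)) for d in env.landmark_of(n,p)[:3]])
```

```text
4.825 [-0.11  0.09 -0.44  1.04  0.   -1.02] 0.03436652524729135
start [ 434.    31.2  150.1 -127.8]
[[0, 0, 3, -1.03], [0, 0, 6, -2.06], [0, 0, 10, -3.08], [0, 0, 13, -4.11], [0, 0, 16, -5.14]]
[[0, 0, 3, -1.03], [0, 0, 6, -2.06], [0, 0, 10, -3.08], [0, 0, 13, -4.11], [0, 0, 16, -5.14]]
[[0, 0, 3, -1.03], [0, 0, 6, -2.06], [0, 0, 10, -3.08], [0, 0, 13, -4.11], [0, 0, 16, -5.14]]
[[0, 0, 3, -1.03], [0, 0, 6, -2.06], [0, 0, 10, -3.08], [0, 0, 13, -4.11], [0, 0, 16, -5.14]]
[[0, 0, 3, -1.03], [0, 0, 6, -2.06], [0, 0, 10, -3.08], [0, 0, 13, -4.11], [0, 0, 16, -5.14]]
[[0, 0, 3, -1.03], [0, 0, 6, -2.06], [0, 0, 10, -3.08], [0, 0, 13, -4.11], [0, 0, 16, -5.14]]
[[0, 0, 3, -1.03], [0, 0, 6, -2.06], [0, 0, 10, -3.08], [0, 0, 13, -4.11], [0, 0, 16, -5.14]]
left_dial_grip [([0.436, 0.025, 0.046], 0.74)]
right_dial_grip [([0.473, -0.054, 0.044], 0.45)]
cover_post [([0.535, -0.003, 0.081], 0.92), ([0.488, -0.401, 0.015], 0.74)]
```

View pics/s1.png

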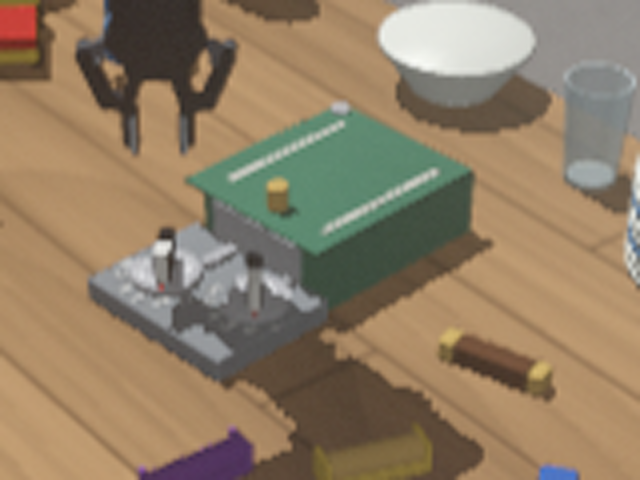

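>>> move_arm([
  [[2,-2,50],[0,0,0],0.2],
  [[2,-2,90],[0,0,0],0.2],
  [[2,-2,112],[0,0,0],0.2],
  [[2,-2,112],[0,0,0],0.2],
])

```text
clock: 5.52
tcp_pos: [0.4333, 0.0262, 0.037]
orientation: [-0.002, -0.437, 0.899, 0.001]
wrist_force: [-0.6, -0.6, 0.0]
finger_gap: 0.0338
grip_force: 0.0
```

>>> move_arm([
  [[0,0,0],[0,0,0],1],
  [[0,0,0],[0,0,0],1],
  [[0,0,0],[0,0,0],1],
  [[0,0,0],[0,0,0],1],
], squeeze=60)

```text
clock: 6.02
tcp_pos: [0.4331, 0.0276, 0.0391]
orientation: [-0.001, -0.438, 0.899, 0.001]
wrist_force: [-5.7, 3.0, 1.8]
finger_gap: 0.0128
grip_force: 59.2
```

>>> move_arm([
  [[0,0,0],[0,0,0.8],1],
  [[0,0,0],[0,0,1.6],1],
  [[0,0,0],[0,0,2.4],1],
  [[0,0,0],[0,0,3.2],1],
  [[0,0,0],[0,0,4.0],1],
])

```text
clock: 6.65
tcp_pos: [0.4329, 0.028, 0.0391]
orientation: [-0.001, -0.102, 0.995, 0.001]
wrist_force: [-6.0, 4.3, 3.4]
finger_gap: 0.0121
grip_force: 59.2
```

>>> move_arm([
  [[0,0,0],[0,0,0.7],1],
  [[0,0,0],[0,0,1.4],1],
  [[0,0,0],[0,0,2.1],1],
  [[0,0,0],[0,0,2.1],1],
])

```text
clock: 7.15
tcp_pos: [0.4328, 0.0282, 0.0391]
orientation: [-0.001, 0.079, 0.997, 0.001]
wrist_force: [-5.5, 4.7, 2.9]
finger_gap: 0.0128
grip_force: 59.3
```

```bash
python3 -c "
from h import *
s=env.get_state();print(yaw(),s['tcp_pos'],s['ft_torque'],s['finger_gap'],s['joint_pos'])"
```

```text
170.95488921617078 [0.43281936 0.02822857 0.03905971] [ 1.01433935  1.16893681 -0.09619845] 0.012790858459842899 [-0.12219411  0.20773875 -0.61014703  0.75600084  0.00258008  0.03567279]
```

>>> move_arm([
  [[0,0,0],[0,0,0],0.2],
  [[0,0,0],[0,0,0],0.2],
  [[0,0,0],[0,0,0],0.2],
  [[0,0,-40],[0,0,0],0.2],
  [[0,0,-85],[0,0,0],0.2],
])

```text
clock: 7.78
tcp_pos: [0.4342, 0.0268, 0.1239]
orientation: [-0.001, 0.079, 0.997, -0.0]
wrist_force: [0.1, -0.1, 1.0]
finger_gap: 0.0344
grip_force: 0.0
```

```bash
python3 -c "
from h import *
y=yaw();y=y-360 if y>0 else y
s=env.get_state();plan([(470,-53,120,-125)],(*(s['tcp_pos']*1000),y))"
```

```text
start [ 434.2   26.8  123.9 -189. ]
[[-7, -10, 1, -0.91], [-14, -21, 1, -1.83], [-20, -31, 2, -2.74], [-27, -42, 2, -3.66], [-34, -52, 3, -4.57]]
[[3, -12, 1, -0.91], [5, -24, 1, -1.83]]
```

>>> move_arm([
  [[-7,-10,1],[0,0,-0.91],0.2],
  [[-14,-21,1],[0,0,-1.83],0.2],
  [[-20,-31,2],[0,0,-2.74],0.2],
  [[-27,-42,2],[0,0,-3.66],0.2],
  [[-34,-52,3],[0,0,-4.57],0.2],
])

```text
clock: 8.4
tcp_pos: [0.4607, -0.0304, 0.1205]
orientation: [0.0, -0.317, 0.948, -0.0]
wrist_force: [0.5, -0.4, 0.3]
finger_gap: 0.0341
grip_force: 0.0
```

>>> move_arm([
  [[3,-12,1],[0,0,-0.91],0.2],
  [[5,-24,1],[0,0,-1.83],0.2],
  [[5,-24,1],[0,0,-1.83],0.2],
])

```text
clock: 8.78
tcp_pos: [0.4711, -0.0527, 0.1194]
orientation: [0.0, -0.46, 0.888, -0.0]
wrist_force: [-0.3, 0.1, -0.5]
finger_gap: 0.0345
grip_force: 0.0
```

>>> move_arm([
  [[0,0,40],[0,0,0],0.2],
  [[0,0,70],[0,0,0],0.2],
  [[0,0,82],[0,0,0],0.2],
  [[0,0,82],[0,0,0],0.2],
])

```text
clock: 9.28
tcp_pos: [0.47, -0.0517, 0.037]
orientation: [-0.001, -0.461, 0.887, 0.0]
wrist_force: [-0.1, 0.0, 0.4]
finger_gap: 0.0343
grip_force: 0.0
```

>>> move_arm([
  [[0,0,0],[0,0,0],1],
  [[0,0,0],[0,0,0],1],
  [[0,0,0],[0,0,0],1],
  [[0,0,0],[0,0,0],1],
])

```text
clock: 9.78
tcp_pos: [0.4712, -0.052, 0.0386]
orientation: [0.001, -0.462, 0.887, -0.001]
wrist_force: [-1.6, 1.2, 6.4]
finger_gap: 0.0124
grip_force: 59.0
```

```bash
python3 -c "
from h import *
s=env.get_state();print(yaw(),s['tcp_pos'],s['ft_torque'],s['finger_gap'],s['joint_pos'])"
```

```text
-125.00183378743237 [ 0.47123271 -0.05196867  0.03859319] [0.27459619 0.44484182 0.11441798] 0.012428096358879072 [-2.79580786e-01  2.73085324e-01 -5.21309565e-01  7.74530950e-01
  2.90356874e-04 -1.23947886e+00]
```

Turn 92.5° clockwise to yaw -217.5.

>>> move_arm([
  [[0,0,0],[0,0,0.8],1],
  [[0,0,0],[0,0,1.6],1],
  [[0,0,0],[0,0,2.4],1],
  [[0,0,0],[0,0,3.2],1],
  [[0,0,0],[0,0,4.0],1],
])

```text
clock: 10.4
tcp_pos: [0.4714, -0.0523, 0.0386]
orientation: [0.001, -0.128, 0.992, -0.001]
wrist_force: [-0.7, 0.0, 6.1]
finger_gap: 0.0127
grip_force: 58.8
```

>>> move_arm([
  [[0,0,0],[0,0,0.8],1],
  [[0,0,0],[0,0,1.6],1],
  [[0,0,0],[0,0,2.4],1],
  [[0,0,0],[0,0,3.2],1],
  [[0,0,0],[0,0,4.0],1],
])

```text
clock: 11.02
tcp_pos: [0.4714, -0.0527, 0.0386]
orientation: [0.001, 0.219, 0.976, -0.001]
wrist_force: [-2.6, -1.7, 6.3]
finger_gap: 0.0126
grip_force: 58.8
```

>>> move_arm([
  [[0,0,0],[0,0,0.7],1],
  [[0,0,0],[0,0,1.25],1],
  [[0,0,0],[0,0,1.25],1],
])

```text
clock: 11.4
tcp_pos: [0.4713, -0.0528, 0.0386]
orientation: [0.001, 0.322, 0.947, -0.001]
wrist_force: [-1.2, -1.0, 5.8]
finger_gap: 0.0126
grip_force: 59.1
```

```bash
python3 -c "
from h import *
s=env.get_state();print(yaw(),s['tcp_pos'],s['ft_torque'],s['finger_gap'],s['joint_pos'])"
```

```text
142.40318015529652 [ 0.47129389 -0.05280325  0.03858631] [-0.2671682   0.44245196 -0.12042524] 0.01264631557558742 [-0.28015205  0.27322331 -0.52113549  0.77419096 -0.00143583  0.3760353 ]
```

>>> move_arm([
  [[0,0,0],[0,0,0],0.2],
  [[0,0,0],[0,0,0],0.2],
  [[0,0,0],[0,0,0],0.2],
  [[0,0,-50],[0,0,0],0.2],
  [[0,0,-105],[0,0,0],0.2],
])

```text
clock: 12.02
tcp_pos: [0.4695, -0.0517, 0.1425]
orientation: [-0.001, 0.321, 0.947, -0.0]
wrist_force: [1.5, 0.0, 0.2]
finger_gap: 0.0344
grip_force: 0.0
```

```bash
cat >> h.py <<'E'
def arc(a0,a1,step,z,piv=(692,97),r=186):
    n=int(np.ceil(abs(a1-a0)/step));return [(piv[0]+r*np.cos(np.radians(a)),piv[1]+r*np.sin(np.radians(a)),z,a) for a in np.linspace(a0,a1,n+1)]
E
python3 -c "
from h import *
s=env.get_state();plan([(536,-4,142,-147)],(*(s['tcp_pos']*1000),yaw()-360))
A=arc(-147,-236.5,7.5,76);print(A[0],A[-1])
plan(A[1:],A[0])"
```

```text
start [ 469.5  -51.7  142.5 -217.5]
[[-3, 11, 0, -1.01], [-7, 22, 0, -2.01], [-10, 34, 0, -3.02], [-14, 45, 0, -4.03], [-17, 56, 0, -5.04]]
[[-11, 5, 0, -1.01], [-22, 9, 0, -2.01]]
(np.float64(536.0072743621512), np.float64(-4.302860512795078), 76, np.float64(-147.0)) (np.float64(589.3397207319572), np.float64(252.10276290449326), 76, np.float64(-236.5))
start [ 536.    -4.3   76.  -147. ]
[[-2, 24, 0, 0.75], [-6, 48, 0, 1.49], [-14, 71, 0, 2.24], [-25, 93, 0, 2.98], [-38, 113, 0, 3.73]]
[[-2, 24, 0, 0.75], [-6, 48, 0, 1.49], [-14, 71, 0, 2.24], [-25, 93, 0, 2.98], [-38, 113, 0, 3.73]]
[[-2, 24, 0, 0.75], [-6, 48, 0, 1.49]]
```

>>> move_arm([
  [[-3,11,0],[0,0,-1.01],0.2],
  [[-7,22,0],[0,0,-2.01],0.2],
  [[-10,34,0],[0,0,-3.02],0.2],
  [[-14,45,0],[0,0,-4.03],0.2],
  [[-17,56,0],[0,0,-5.04],0.2],
])

```text
clock: 12.65
tcp_pos: [0.5184, -0.0176, 0.1421]
orientation: [-0.0, -0.115, 0.993, 0.0]
wrist_force: [-0.1, 0.1, 1.1]
finger_gap: 0.0345
grip_force: 0.0
```

>>> move_arm([
  [[-11,5,0],[0,0,-1.01],0],
  [[-22,9,0],[0,0,-2.01],0],
  [[-22,9,40],[0,0,-2.01],0],
  [[-22,9,66],[0,0,-2.01],0],
  [[-22,9,66],[0,0,-2.01],0],
])

```text
clock: 13.28
tcp_pos: [0.5355, -0.0038, 0.0741]
orientation: [-0.002, -0.284, 0.959, 0.001]
wrist_force: [-0.2, 0.3, 0.5]
finger_gap: 0.0426
grip_force: 0.0
```

>>> move_arm([
  [[0,0,0],[0,0,0],1],
  [[0,0,0],[0,0,0],1],
  [[0,0,0],[0,0,0],1],
  [[0,0,0],[0,0,0],1],
], squeeze=20)

```text
clock: 13.78
tcp_pos: [0.5363, -0.0017, 0.0773]
orientation: [-0.0, -0.285, 0.959, 0.003]
wrist_force: [-4.2, 8.4, 2.6]
finger_gap: 0.0193
grip_force: 21.4
```

>>> move_arm([
  [[-2,24,0],[0,0,0.75],1],
  [[-6,48,0],[0,0,1.49],1],
  [[-14,71,0],[0,0,2.24],1],
  [[-25,93,0],[0,0,2.98],1],
  [[-38,113,0],[0,0,3.73],1],
])

```text
clock: 14.4
tcp_pos: [0.5072, 0.1116, 0.0774]
orientation: [-0.0, 0.04, 0.999, -0.0]
wrist_force: [-0.1, -1.8, -3.5]
finger_gap: 0.019
grip_force: 21.1
```

Cover moves freely; continue.

>>> move_arm([
  [[-2,24,0],[0,0,0.75],1],
  [[-6,48,0],[0,0,1.49],1],
  [[-14,71,0],[0,0,2.24],1],
  [[-25,93,0],[0,0,2.98],1],
  [[-38,113,0],[0,0,3.73],1],
])

```text
clock: 15.02
tcp_pos: [0.5536, 0.222, 0.0773]
orientation: [-0.001, 0.357, 0.934, -0.0]
wrist_force: [-1.2, -2.3, -0.2]
finger_gap: 0.0185
grip_force: 21.3
```

>>> move_arm([
  [[-2,24,0],[0,0,0.75],1],
  [[-6,48,0],[0,0,1.49],1],
  [[-6,48,0],[0,0,1.49],1],
])

```text
clock: 15.4
tcp_pos: [0.592, 0.2545, 0.0773]
orientation: [0.001, 0.473, 0.881, 0.001]
wrist_force: [-1.4, 1.2, 0.1]
finger_gap: 0.0188
grip_force: 21.5
```

>>> move_arm([
  [[0,0,0],[0,0,0],0.2],
  [[0,0,0],[0,0,0],0.2],
  [[0,0,0],[0,0,0],0.2],
  [[0,0,-50],[0,0,0],0.2],
  [[0,0,-100],[0,0,0],0],
])

```text
clock: 16.02
tcp_pos: [0.5899, 0.2524, 0.1769]
orientation: [-0.001, 0.473, 0.881, -0.001]
wrist_force: [0.9, -0.0, 0.4]
finger_gap: 0.0423
grip_force: 0.0
```

```bash
cat >> h.py <<'E'
def items(p):
    print("yellow",[t for t in item(p,(20,120,90),(32,255,255),.014) if 75<t[3]<110])
    print("blue",[t for t in item(p,(105,150,80),(118,255,255),.011) if 90<t[3]<120])
    for d in env.regions_of("penknife_mid",p)[:2]:
        cn=max(cv2.findContours(d["mask"].astype(np.uint8),0,1)[0],key=cv2.contourArea)
        w=(unproj(p,cn.reshape(-1,2),.012)[:,:2]*1000).astype(np.float32);r=cv2.minAreaRect(w)
        t=r[2]+(90 if r[1][1]>r[1][0] else 0);print("knife",round(d["confidence"],2),np.round(r[0]),np.round(r[1]),round((t+90)%180-90))
E
python3 - <<'E'
from h import *
s=env.get_state();print(s['clock'],s['tcp_pos'],yaw(),s['joint_pos'].round(2))
p=env.read_camera("top");save(p,"t2.png",(130,80,430,280),2.6);items(p)
for n in("cover_post","tub_floor","cover_pivot"): print(n,[(np.round(d["centre"],3).tolist(),round(d["confidence"],2)) for d in env.landmark_of(n,p)[:2]])
E
```

```text
16.025 [0.58987555 0.25237688 0.17685739] 123.49079965657222 [ 0.28  0.46  0.14  1.24 -0.    1.27]
yellow [(424, -269, -19, 93, 32)]
blue [(486, -406, 39, 104, 32)]
knife 0.75 [ 592. -232.] [ 26. 100.] -73
cover_post [([0.59, 0.251, 0.083], 0.66)]
tub_floor [([0.616, 0.007, 0.003], 0.92), ([0.322, -0.362, -0.003], 0.26)]
cover_pivot [([0.694, 0.099, 0.072], 0.9), ([0.567, 0.004, 0.0], 0.3)]
```

View pics/t2.png

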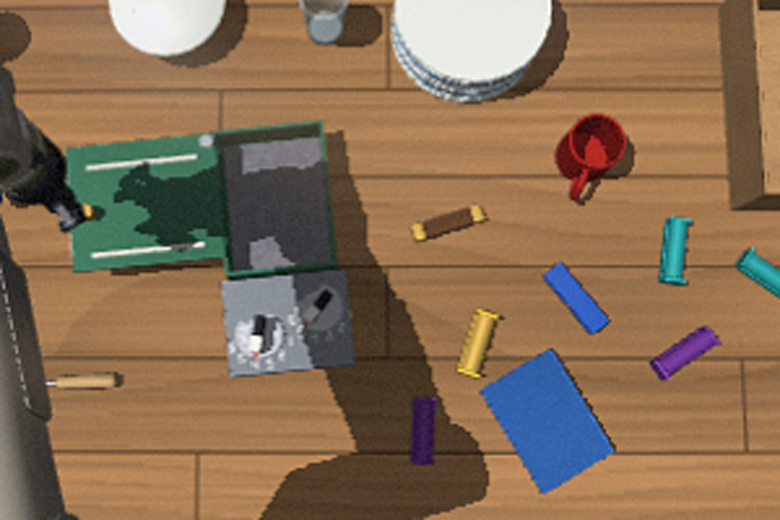

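```bash
python3 -c "
from h import *
plan([(592,-231,100,108)])"
```

```text
start [590.4 252.7 176.2 123.5]
[[-45, -30, 8, 0.17], [-90, -59, 17, 0.34], [-135, -89, 25, 0.52], [-180, -118, 34, 0.69], [-225, -148, 42, 0.86]]
[[-49, -22, 8, 0.17], [-98, -45, 17, 0.34], [-146, -67, 25, 0.52], [-195, -90, 34, 0.69]]
```

>>> move_arm([
  [[-45,-30,0],[0,0,0.17],0],
  [[-90,-59,0],[0,0,0.34],0],
  [[-135,-89,0],[0,0,0.52],0],
  [[-180,-118,0],[0,0,0.69],0],
  [[-225,-148,0],[0,0,0.86],-0.1],
])

```text
clock: 16.9
tcp_pos: [0.5899, -0.0179, 0.1742]
orientation: [-0.002, 0.538, 0.843, -0.001]
wrist_force: [0.3, 0.5, 0.5]
finger_gap: 0.0473
grip_force: 0.0
```

>>> move_arm([
  [[-49,-22,10],[0,0,0.17],-0.1],
  [[-98,-45,30],[0,0,0.34],-0.1],
  [[-146,-67,50],[0,0,0.52],-0.1],
  [[-195,-90,77],[0,0,0.69],-0.1],
  [[-195,-90,77],[0,0,0.69],-0.1],
])

```text
clock: 17.52
tcp_pos: [0.5886, -0.2338, 0.0944]
orientation: [-0.004, 0.59, 0.807, -0.001]
wrist_force: [-1.0, 0.4, -0.8]
finger_gap: 0.047
grip_force: 0.0
```

Run:
```python
from h import *
p=env.read_camera("side");s=env.get_state();print(s['tcp_pos'],yaw())
for n in("penknife_mid",): print(n,[(np.round(d["centre"],3).tolist(),round(d["confidence"],2)) for d in env.landmark_of(n,p)[:2]])
```

```text
[ 0.5892904  -0.23196355  0.09587651] 107.80304050280483
penknife_mid [([0.592, -0.23, 0.006], 0.49)]
```

>>> move_arm([
  [[0,2,50],[0,0,0],-0.1],
  [[0,2,80],[0,0,0],-0.1],
  [[0,2,95],[0,0,0],-0.1],
  [[0,2,95],[0,0,0],-0.1],
])

```text
clock: 18.12
tcp_pos: [0.5933, -0.2291, 0.0038]
orientation: [-0.001, 0.587, 0.809, -0.0]
wrist_force: [-0.9, 0.5, 0.0]
finger_gap: 0.0473
grip_force: 0.0
```

>>> move_arm([
  [[0,0,0],[0,0,0],1],
  [[0,0,0],[0,0,0],1],
  [[0,0,0],[0,0,0],1],
  [[0,0,0],[0,0,0],1],
], squeeze=50)

```text
clock: 18.62
tcp_pos: [0.5951, -0.231, 0.0063]
orientation: [0.002, 0.588, 0.809, 0.0]
wrist_force: [0.5, 1.6, 6.6]
finger_gap: 0.0225
grip_force: 51.4
```

>>> move_arm([
  [[0,0,-30],[0,0,0],1],
  [[0,0,-80],[0,0,0],1],
  [[0,0,-125],[0,0,0],1],
  [[0,0,-125],[0,0,0],1],
])

```text
clock: 19.12
tcp_pos: [0.5964, -0.232, 0.1344]
orientation: [0.005, 0.588, 0.809, 0.001]
wrist_force: [0.5, -0.9, -1.3]
finger_gap: 0.0227
grip_force: 50.5
```

```bash
python3 -c "
from h import *
# tub slots in world: box x 45+-50
o=np.array([571,1.4]);th=np.radians(5.7);
for bx in(-3,45,93): print(bx,o+bx*np.array([np.cos(th),np.sin(th)]))
plan([(662,10.5,130,95.7)])"
```

```text
-3 [568.01483329   1.10204075]
45 [615.77750065   5.86938874]
93 [663.54016801  10.63673673]
start [ 596.4 -232.   134.4  108. ]
[[42, 27, 1, 0.25], [84, 55, 2, 0.49], [126, 82, 3, 0.74], [168, 110, 4, 0.98], [210, 137, 4, 1.23]]
```

>>> move_arm([
  [[42,27,0],[0,0,0.25],1],
  [[84,55,0],[0,0,0.49],1],
  [[126,82,0],[0,0,0.74],1],
  [[168,110,0],[0,0,0.98],1],
  [[210,137,0],[0,0,1.23],1],
])

```text
clock: 19.75
tcp_pos: [0.6587, 0.013, 0.1279]
orientation: [-0.001, 0.672, 0.741, -0.001]
wrist_force: [0.6, -0.2, -1.5]
finger_gap: 0.0228
grip_force: 50.4
```

>>> move_arm([
  [[0,0,0],[0,0,0],1],
  [[0,0,40],[0,0,0],1],
  [[0,0,80],[0,0,0],1],
  [[0,0,113],[0,0,0],1],
  [[0,0,118],[0,0,0],1],
])

```text
clock: 20.38
tcp_pos: [0.6575, 0.0105, 0.0101]
orientation: [-0.001, 0.671, 0.741, -0.001]
wrist_force: [-8.1, 1.0, 22.5]
finger_gap: 0.0225
grip_force: 55.3
```

```bash
python3 -c "
from h import *
s=env.get_state();print(s['tcp_pos'],yaw(),s['wrist_force'],s['finger_gap'])"
```

```text
[0.65746116 0.01054978 0.01008681] 95.64425034376258 [-8.14945805  0.9681188  22.49103563] 0.022503709044269994
```

>>> move_arm([
  [[0,0,-3],[0,0,0],0.1],
  [[0,0,-3],[0,0,0],0.1],
  [[0,0,-3],[0,0,0],0.1],
  [[0,0,-55],[0,0,0],0.1],
  [[0,0,-115],[0,0,0],0],
])

```text
clock: 21.0
tcp_pos: [0.658, 0.0115, 0.126]
orientation: [-0.001, 0.671, 0.741, -0.001]
wrist_force: [-0.3, 0.0, 0.1]
finger_gap: 0.043
grip_force: 0.0
```

Run:
```python
from h import *
s=env.get_state();print(s['tcp_pos'],s['joint_pos'].round(2))
plan([(424,-269,110,161)])
```

```text
[0.65795478 0.01151699 0.1259567 ] [-0.1   0.52  0.1   1.15 -0.    1.37]
start [658.   11.5 126.   95.7]
[[-37, -37, 2, -0.93], [-73, -74, 5, -1.87], [-110, -112, 7, -2.8], [-146, -149, 9, -3.73], [-183, -186, 11, -4.66]]
[[2, -52, 2, -0.93], [4, -104, 5, -1.87]]
```

>>> move_arm([
  [[-37,-37,0],[0,0,-0.93],0],
  [[-73,-74,0],[0,0,-1.87],-0.1],
  [[-110,-112,0],[0,0,-2.8],-0.2],
  [[-146,-149,0],[0,0,-3.73],-0.3],
  [[-183,-186,5],[0,0,-4.66],-0.3],
])

```text
clock: 21.62
tcp_pos: [0.4915, -0.1904, 0.1219]
orientation: [0.001, 0.32, 0.947, -0.0]
wrist_force: [0.3, -0.3, -0.4]
finger_gap: 0.0552
grip_force: 0.0
```

>>> move_arm([
  [[2,-52,2],[0,0,-0.93],-0.3],
  [[4,-104,5],[0,0,-1.87],-0.3],
  [[4,-104,5],[0,0,-1.87],-0.3],
])

```text
clock: 22.0
tcp_pos: [0.4235, -0.2712, 0.1163]
orientation: [-0.0, 0.168, 0.986, -0.0]
wrist_force: [1.0, 0.7, 0.6]
finger_gap: 0.0555
grip_force: 0.0
```

Run:
```python
from h import *
p=env.read_camera("side");s=env.get_state();print(s['tcp_pos'],yaw())
print([(np.round(d["centre"],3).tolist(),round(d["confidence"],2)) for d in env.landmark_of("coin_cartridge_mid",p)[:6]])
print("yellow side",[t for t in item(p,(20,100,60),(32,255,255),.014)])
q=env.read_camera("top");items(q);save(q,"t3.png",(180,80,420,280),3)
```

```text
[ 0.42457319 -0.26996564  0.11643806] 160.7181575179572
[([0.41, -0.549, 0.016], 0.88), ([0.424, -0.268, 0.012], 0.86), ([0.552, -0.548, 0.015], 0.84), ([0.303, -0.194, 0.013], 0.78), ([0.52, -0.676, 0.014], 0.78)]
yellow side [(818, -717, 18, 202, 76), (420, -274, -20, 100, 59), (636, 604, 59, 73, 49)]
yellow []
blue []
knife 0.52 [659.  13.] [27. 99.] -84
knife 0.48 [ 270. -404.] [ 65. 127.] -29
```

View pics/t3.png

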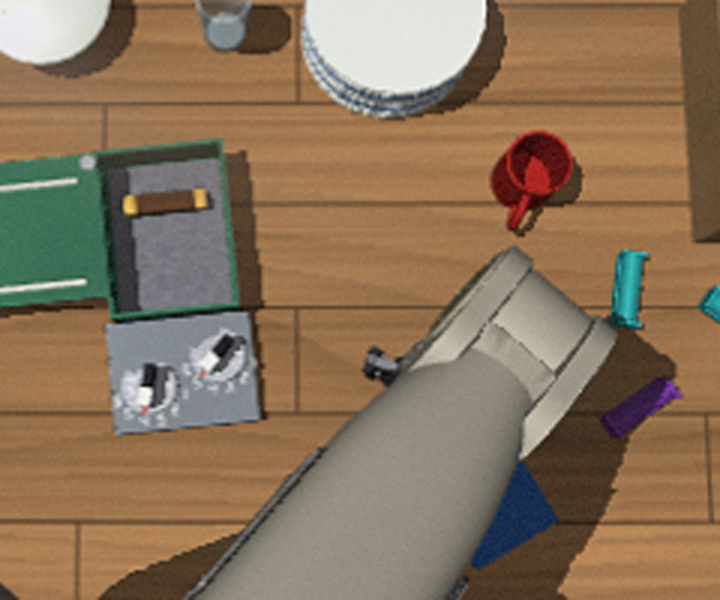

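The knife lies in the tub at (165,202). The coin cartridge is hidden under the arm, and the side view puts it at (424,-268).

>>> move_arm([
  [[0,0,50],[0,0,0],-0.3],
  [[0,0,90],[0,0,0],-0.3],
  [[0,0,111],[0,0,0],-0.3],
  [[0,0,111],[0,0,0],-0.3],
])

```text
clock: 22.7
tcp_pos: [0.425, -0.2666, 0.0037]
orientation: [-0.002, 0.164, 0.986, 0.001]
wrist_force: [-0.2, 0.4, 0.2]
finger_gap: 0.0555
grip_force: 0.0
```

>>> move_arm([
  [[0,0,0],[0,0,0],1],
  [[0,0,0],[0,0,0],1],
  [[0,0,0],[0,0,0],1],
  [[0,0,0],[0,0,0],1],
])

```text
clock: 23.2
tcp_pos: [0.4268, -0.2695, 0.0068]
orientation: [0.002, 0.165, 0.986, -0.0]
wrist_force: [0.9, 1.8, 6.5]
finger_gap: 0.0286
grip_force: 51.4
```

>>> move_arm([
  [[0,0,-30],[0,0,0],1],
  [[0,0,-80],[0,0,0],1],
  [[0,0,-130],[0,0,0],1],
  [[0,0,-130],[0,0,0],1],
])

```text
clock: 23.7
tcp_pos: [0.4276, -0.2709, 0.1395]
orientation: [0.004, 0.165, 0.986, -0.002]
wrist_force: [-0.4, -0.1, -3.9]
finger_gap: 0.029
grip_force: 50.3
```

```bash
python3 -c "
from h import *
print(env.get_state()['finger_gap']);plan([(612,5.5,130,95.7)])"
```

```text
0.028989401358918195
start [ 427.6 -270.9  139.5  161. ]
[[-12, 46, 1, 0.93], [-24, 92, 3, 1.87], [-36, 138, 4, 2.8], [-48, 184, 5, 3.73], [-60, 230, 7, 4.66]]
[[25, 40, 1, 0.93], [50, 81, 3, 1.87]]
```

>>> move_arm([
  [[-12,46,0],[0,0,0.93],1],
  [[-24,92,0],[0,0,1.87],1],
  [[-36,138,0],[0,0,2.8],1],
  [[-48,184,0],[0,0,3.73],1],
  [[-60,230,0],[0,0,4.66],1],
])

```text
clock: 24.32
tcp_pos: [0.5566, -0.0694, 0.1335]
orientation: [-0.001, 0.544, 0.839, -0.001]
wrist_force: [-0.6, -0.7, -2.7]
finger_gap: 0.0288
grip_force: 50.4
```

>>> move_arm([
  [[26,38,1],[0,0,0.93],1],
  [[52,76,3],[0,0,1.87],1],
  [[52,76,3],[0,0,1.87],1],
])

```text
clock: 24.7
tcp_pos: [0.6048, 0.0107, 0.1299]
orientation: [-0.001, 0.67, 0.743, -0.001]
wrist_force: [-1.0, -0.6, -2.2]
finger_gap: 0.0293
grip_force: 50.5
```

```bash
python3 -c "
from h import *
print(env.get_state()['finger_gap']);plan([(607,5,12,95.7)])"
```

```text
0.029261318682518255
start [604.8  10.7 129.9  95.9]
[[-3, 1, 59, 0.01], [-6, 2, 118, 0.02]]
```

>>> move_arm([
  [[-4,2,40],[0,0,0],1],
  [[-4,2,80],[0,0,0],1],
  [[-4,2,108],[0,0,0],1],
  [[-4,2,117],[0,0,0],1],
  [[-4,2,117],[0,0,0],1],
])

```text
clock: 25.32
tcp_pos: [0.6064, 0.0036, 0.0148]
orientation: [-0.001, 0.671, 0.741, -0.001]
wrist_force: [-0.7, 1.1, -2.2]
finger_gap: 0.0292
grip_force: 50.5
```

>>> move_arm([
  [[0,0,-2],[0,0,0],0.15],
  [[0,0,-2],[0,0,0],0.15],
  [[0,0,-2],[0,0,0],0.15],
  [[0,0,-55],[0,0,0],0.15],
  [[0,0,-117],[0,0,0],0],
])

```text
clock: 25.95
tcp_pos: [0.6061, 0.0042, 0.1326]
orientation: [-0.001, 0.671, 0.741, -0.001]
wrist_force: [-0.4, 0.1, -0.4]
finger_gap: 0.043
grip_force: 0.0
```

Run:
```python
from h import *
s=env.get_state();print(s['tcp_pos'],s['joint_pos'].round(2))
p=env.read_camera("top");items(p);p=env.read_camera("side")
print([(np.round(d["centre"],3).tolist(),round(d["confidence"],2)) for d in env.landmark_of("pen_case_mid",p)[:3]])
plan([(486,-405,110,39)])
```

```text
[0.60610746 0.00422971 0.13256528] [-0.13  0.42 -0.05  1.11 -0.    1.35]
yellow []
blue [(486, -406, 39, 105, 32)]
[([0.483, -0.407, 0.012], 0.79)]
start [608.7   4.  134.5  95.7]
[[-49, -20, 3, 0.71], [-99, -41, 6, 1.42], [-148, -61, 9, 2.13], [-197, -81, 12, 2.84], [-247, -102, 15, 3.54]]
[[-52, 12, 3, 0.71], [-104, 24, 6, 1.42], [-156, 36, 9, 2.13]]
```

>>> move_arm([
  [[-49,-20,0],[0,0,0.71],0],
  [[-99,-41,0],[0,0,1.42],0],
  [[-148,-61,0],[0,0,2.13],-0.3],
  [[-197,-81,0],[0,0,2.84],-0.3],
  [[-247,-102,5],[0,0,3.54],-0.3],
])

```text
clock: 26.78
tcp_pos: [0.5289, -0.2528, 0.1258]
orientation: [-0.001, 0.866, 0.501, -0.0]
wrist_force: [0.5, -0.3, -0.2]
finger_gap: 0.0551
grip_force: 0.0
```

>>> move_arm([
  [[-52,12,5],[0,0,0.71],-0.3],
  [[-104,24,15],[0,0,1.42],-0.3],
  [[-156,36,20],[0,0,2.13],-0.3],
  [[-156,36,20],[0,0,2.13],-0.3],
])

```text
clock: 27.28
tcp_pos: [0.4817, -0.4079, 0.1045]
orientation: [-0.001, 0.944, 0.331, -0.001]
wrist_force: [-1.5, 0.0, -0.7]
finger_gap: 0.0562
grip_force: 0.0
```

Run:
```python
from h import *
p=env.read_camera("side");s=env.get_state();print(s['tcp_pos'],yaw(),s['joint_pos'].round(2))
print([(np.round(d["centre"],3).tolist(),round(d["confidence"],2)) for d in env.landmark_of("pen_case_mid",p)[:3]])
print(delta([.485,-.405,.004]))
q=env.read_camera("top");save(q,"t4.png",(200,100,420,280),3);items(q)
```

```text
[ 0.48233784 -0.40579432  0.10489129] 38.84311296292114 [-0.83  0.48 -0.02  1.08  0.    1.64]
[([0.486, -0.401, 0.013], 0.85), ([0.476, -0.054, 0.048], 0.42)]
[  1.3   2.  101.4]
yellow [(618, 12, -85, 97, 53)]
blue []
knife 0.61 [637.  20.] [ 29. 100.] -84
```

View pics/t4.png

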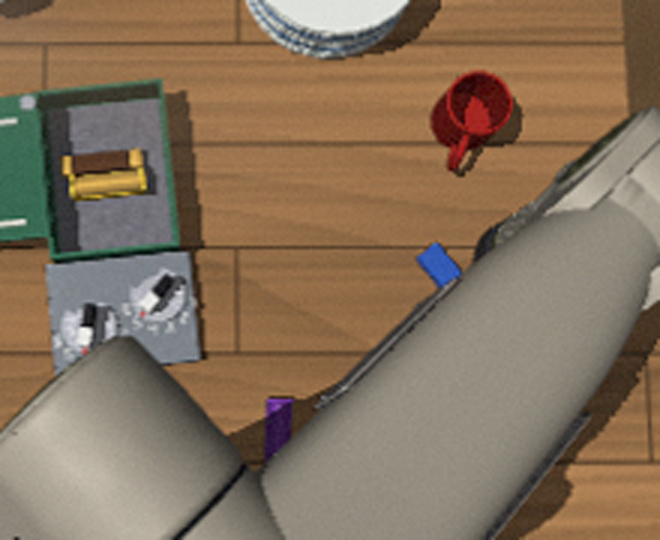

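The knife has shifted next to the cartridge, but both are in the tub around (105,175). The pen case is at (440,265), partly under the arm.

>>> move_arm([
  [[2,0,50],[0,0,0],-0.3],
  [[2,0,85],[0,0,0],-0.3],
  [[2,0,101],[0,0,0],-0.3],
  [[2,0,101],[0,0,0],-0.3],
])

```text
clock: 27.98
tcp_pos: [0.4856, -0.4024, 0.0056]
orientation: [-0.001, 0.942, 0.335, -0.0]
wrist_force: [0.1, 0.8, -0.3]
finger_gap: 0.0555
grip_force: 0.0
```

>>> move_arm([
  [[0,0,0],[0,0,0],1],
  [[0,0,0],[0,0,0],1],
  [[0,0,0],[0,0,0],1],
  [[0,0,0],[0,0,0],1],
])

```text
clock: 28.48
tcp_pos: [0.4869, -0.4051, 0.0084]
orientation: [0.002, 0.943, 0.334, 0.001]
wrist_force: [1.2, 1.7, 5.7]
finger_gap: 0.0285
grip_force: 51.3
```

>>> move_arm([
  [[0,0,-30],[0,0,0],1],
  [[0,0,-80],[0,0,0],1],
  [[0,0,-130],[0,0,0],1],
  [[0,0,-130],[0,0,0],1],
])

```text
clock: 28.98
tcp_pos: [0.4879, -0.4064, 0.1419]
orientation: [0.005, 0.943, 0.334, 0.002]
wrist_force: [-0.3, -0.9, -2.1]
finger_gap: 0.0286
grip_force: 50.5
```

```bash
python3 -c "
from h import *
print(env.get_state()['finger_gap']);plan([(556,0,135,95.7)])
p=env.read_camera('top')
for d in env.regions_of('coin_cartridge_mid',p)[:6]:
    cn=max(cv2.findContours(d['mask'].astype(np.uint8),0,1)[0],key=cv2.contourArea)
    w=(unproj(p,cn.reshape(-1,2),.02)[:,:2]*1000).astype(np.float32);print(cv2.minAreaRect(w))
"
```

```text
0.028630501401033032
start [ 487.9 -406.4  141.9   39. ]
[[44, -39, 1, -0.81], [88, -78, 2, -1.62], [132, -117, 3, -2.43], [176, -156, 4, -3.24], [220, -195, 5, -4.05]]
[[59, -1, 1, -0.81], [118, -2, 2, -1.62]]
((619.5255126953125, 200.83441162109375), (179.208740234375, 235.9057159423828), 5.905520439147949)
((605.562744140625, 7.888080596923828), (30.451492309570312, 85.0671157836914), 6.404216766357422)
((319.3209228515625, -192.59133911132812), (27.98606300354004, 59.052127838134766), 89.52157592773438)
```

>>> move_arm([
  [[44,-39,0],[0,0,-0.81],1],
  [[88,-78,0],[0,0,-1.62],1],
  [[132,-117,0],[0,0,-2.43],1],
  [[176,-156,0],[0,0,-3.24],1],
  [[220,-195,0],[0,0,-4.05],1],
])

```text
clock: 29.7
tcp_pos: [0.5326, -0.1117, 0.1341]
orientation: [-0.002, 0.768, 0.641, -0.001]
wrist_force: [1.3, -0.3, -0.4]
finger_gap: 0.0286
grip_force: 50.5
```

>>> move_arm([
  [[59,-1,0],[0,0,-0.81],1],
  [[118,-2,2],[0,0,-1.62],1],
  [[118,-2,2],[0,0,-1.62],1],
  [[118,-2,2],[0,0,-1.62],1],
])

```text
clock: 30.2
tcp_pos: [0.5524, 0.0027, 0.1327]
orientation: [-0.001, 0.671, 0.741, -0.001]
wrist_force: [1.2, 1.3, -1.4]
finger_gap: 0.0285
grip_force: 50.5
```

```bash
python3 -c "
from h import *
print(env.get_state()['finger_gap']);plan([(556,0,22,95.7)])"
```

```text
0.02854661121515709
start [552.4   2.7 132.7  95.7]
[[-2, 2, 55, 0.0], [-3, 3, 111, 0.0]]
```

>>> move_arm([
  [[-3,3,30],[0,0,0],1],
  [[-3,3,60],[0,0,0],1],
  [[-3,3,85],[0,0,0],1],
  [[-3,3,110],[0,0,0],1],
  [[-3,3,112],[0,0,0],1],
])

```text
clock: 30.82
tcp_pos: [0.557, -0.0024, 0.0218]
orientation: [0.0, 0.673, 0.74, -0.0]
wrist_force: [-0.5, 0.2, 6.4]
finger_gap: 0.0284
grip_force: 56.2
```

>>> move_arm([
  [[0,0,3],[0,0,0],0.2],
  [[0,0,3],[0,0,0],0.2],
  [[0,0,3],[0,0,0],0.2],
  [[0,0,-55],[0,0,0],0.2],
  [[0,0,-112],[0,0,0],0.2],
])

```text
clock: 31.45
tcp_pos: [0.5559, -0.0022, 0.1347]
orientation: [-0.001, 0.672, 0.74, -0.001]
wrist_force: [0.7, -0.3, -0.0]
finger_gap: 0.0342
grip_force: 0.0
```

```bash
python3 -c "
from h import *
y=yaw();s=env.get_state();print(s['joint_pos'].round(2))
plan([(560,100,150,110),(591,253,145,123.5)])"
```

```text
[-0.15  0.33 -0.18  1.07 -0.    1.33]
start [555.9  -2.2 134.7  95.5]
[[51, 7, -8, -0.73], [101, 14, -15, -1.45], [151, 29, -14, -1.9], [201, 44, -12, -2.35], [251, 59, -10, -2.8]]
```

>>> move_arm([
  [[51,7,-8],[0,0,-0.73],0],
  [[101,14,-15],[0,0,-1.45],0],
  [[151,29,-14],[0,0,-1.9],0],
  [[201,44,-12],[0,0,-2.35],0],
  [[251,59,-10],[0,0,-2.8],0],
])

```text
clock: 32.08
tcp_pos: [0.5915, 0.2548, 0.1438]
orientation: [0.0, 0.472, 0.881, -0.0]
wrist_force: [1.3, -1.3, 0.1]
finger_gap: 0.0426
grip_force: 0.0
```

Run:
```python
from h import *
p=env.read_camera("top");save(p,"t5.png",(190,110,290,240),4)
for n in("cover_post",): print(n,[(np.round(d["centre"],3).tolist(),round(d["confidence"],2)) for d in env.landmark_of(n,p)[:2]])
print(env.get_state()['tcp_pos'],yaw(),delta([.591,.253,.076]))
A=arc(-236.5,-147,7.5,76);plan(A[1:],A[0])
```

```text
cover_post [([0.591, 0.251, 0.084], 0.66)]
[0.59141477 0.25797948 0.14305505] 123.86413694209928 [-4.  -3.1 67.1]
start [ 589.3  252.1   76.  -236.5]
[[-2, -24, 0, -0.75], [-6, -48, 0, -1.49], [-14, -71, 0, -2.24], [-25, -93, 0, -2.98], [-38, -113, 0, -3.73]]
[[-2, -24, 0, -0.75], [-6, -48, 0, -1.49], [-14, -71, 0, -2.24], [-25, -93, 0, -2.98], [-38, -113, 0, -3.73]]
[[-2, -24, 0, -0.75], [-6, -48, 0, -1.49]]
```

View pics/t5.png

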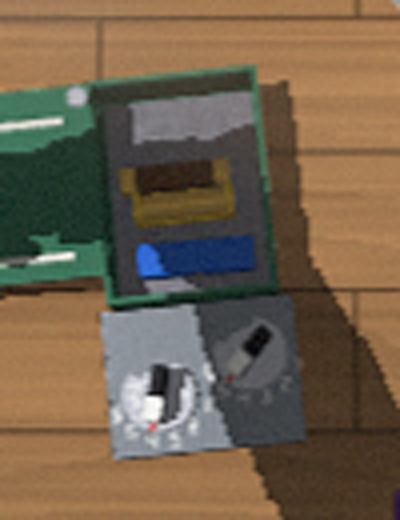

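All three valuables lie flat in the tub. Next I grip the post and close the cover.

>>> move_arm([
  [[-2,-1,35],[0,0,0],0],
  [[-2,-1,66],[0,0,0],0],
  [[-2,-1,66],[0,0,0],0],
])

```text
clock: 32.55
tcp_pos: [0.5889, 0.2503, 0.0752]
orientation: [-0.002, 0.473, 0.881, -0.003]
wrist_force: [-1.0, -0.0, 0.3]
finger_gap: 0.0422
grip_force: 0.0
```

>>> move_arm([
  [[0,0,0],[0,0,0],1],
  [[0,0,0],[0,0,0],1],
  [[0,0,0],[0,0,0],1],
  [[0,0,0],[0,0,0],1],
], squeeze=20)

```text
clock: 33.05
tcp_pos: [0.5924, 0.2525, 0.0798]
orientation: [0.002, 0.472, 0.882, 0.0]
wrist_force: [2.0, -5.0, 3.3]
finger_gap: 0.0189
grip_force: 21.5
```

>>> move_arm([
  [[-2,-24,0],[0,0,-0.75],1],
  [[-6,-48,0],[0,0,-1.49],1],
  [[-14,-71,0],[0,0,-2.24],1],
  [[-25,-93,0],[0,0,-2.98],1],
  [[-38,-113,0],[0,0,-3.73],1],
])

```text
clock: 33.67
tcp_pos: [0.5192, 0.1593, 0.0798]
orientation: [0.002, 0.163, 0.987, 0.001]
wrist_force: [3.9, -1.5, 1.7]
finger_gap: 0.0189
grip_force: 21.3
```

```bash
python3 -c "
from h import *
s=env.get_state();print(s['tcp_pos'],yaw(),s['wrist_force'],s['finger_gap'])
A=arc(-199,-145.5,7,76)
plan(A[1:],(*(s['tcp_pos']*1000),yaw()-360 if yaw()>0 else yaw()))"
```

```text
[0.51919932 0.1592854  0.07976122] 161.29542083453072 [ 3.93732534 -1.53361995  1.66784608] 0.018935468418778696
start [ 519.2  159.3   79.8 -198.7]
[[1, -24, 4, -0.64], [-2, -46, 4, -1.31], [-9, -66, 4, -1.98], [-17, -86, 4, -2.65], [-28, -105, 4, -3.31]]
[[-1, -22, 0, -0.67], [-5, -43, 0, -1.34], [-11, -64, 0, -2.01]]
```

>>> move_arm([
  [[0,-23,0],[0,0,-0.64],1],
  [[-4,-46,0],[0,0,-1.31],1],
  [[-10,-66,0],[0,0,-1.98],1],
  [[-19,-86,0],[0,0,-2.65],1],
  [[-30,-105,0],[0,0,-3.31],1],
])

```text
clock: 34.3
tcp_pos: [0.5152, 0.0504, 0.0798]
orientation: [0.003, -0.125, 0.992, 0.001]
wrist_force: [8.1, 2.9, -3.3]
finger_gap: 0.019
grip_force: 21.0
```

>>> move_arm([
  [[-1,-22,0],[0,0,-0.67],1],
  [[-5,-43,0],[0,0,-1.34],1],
  [[-11,-60,0],[0,0,-2.01],1],
  [[-11,-62,0],[0,0,-2.01],1],
])

```text
clock: 34.8
tcp_pos: [0.5383, -0.0005, 0.0795]
orientation: [0.003, -0.296, 0.955, 0.008]
wrist_force: [-1.3, 26.3, 10.1]
finger_gap: 0.0185
grip_force: 22.9
```

```bash
python3 -c "
from h import *
s=env.get_state();t=s['tcp_pos']*1000;print(t,yaw(),s['wrist_force'],s['finger_gap'],np.degrees(np.arctan2(t[1]-97,t[0]-692)))"
```

```text
[538.29517571  -0.54112114  79.51528674] -145.5432625213762 [-1.25840963 26.33762194 10.07434375] 0.018506691497742974 -147.60077769033097
```

>>> move_arm([
  [[0,0,0],[0,0,0],0.2],
  [[0,0,0],[0,0,0],0.2],
  [[0,0,-35],[0,0,0],0.2],
  [[0,0,-60],[0,0,0],0.2],
])

```text
clock: 35.3
tcp_pos: [0.5381, -0.0078, 0.1393]
orientation: [0.0, -0.294, 0.956, -0.0]
wrist_force: [0.6, -0.4, 0.4]
finger_gap: 0.0337
grip_force: 0.0
```

```bash
python3 -c "
from h import *
s=env.get_state()
plan([(471,-52.5,125,-217.5)],(*(s['tcp_pos']*1000),yaw()))
p=env.read_camera('top')
print([(np.round(d['centre'],3).tolist(),round(d['confidence'],2)) for d in env.landmark_of('cover_post',p)[:2]])"
```

```text
start [ 538.1   -7.8  139.3 -145.8]
[[12, 0, 2, 1.02], [23, 0, 4, 2.05], [35, 0, 6, 3.07], [46, 0, 8, 4.1], [58, 0, 10, 5.12]]
[[7, -9, 2, 1.02], [15, -18, 4, 2.05]]
[([0.536, -0.006, 0.08], 0.69), ([0.568, 0.008, 0.001], 0.69)]
```

>>> move_arm([
  [[12,0,0],[0,0,1.02],0.2],
  [[23,0,0],[0,0,2.05],0.2],
  [[35,0,0],[0,0,3.07],0.2],
  [[46,0,4],[0,0,4.1],0.2],
  [[58,0,8],[0,0,5.12],0.2],
])

```text
clock: 36.02
tcp_pos: [0.4892, -0.0404, 0.1292]
orientation: [-0.001, 0.151, 0.989, 0.0]
wrist_force: [-0.7, 0.1, 0.6]
finger_gap: 0.0343
grip_force: 0.0
```

>>> move_arm([
  [[7,-9,2],[0,0,1.02],0.2],
  [[15,-18,4],[0,0,2.05],0.2],
  [[15,-18,4],[0,0,2.05],0.2],
  [[15,-18,4],[0,0,2.05],0.2],
])

```text
clock: 36.52
tcp_pos: [0.4705, -0.053, 0.126]
orientation: [-0.0, 0.32, 0.947, 0.0]
wrist_force: [-0.3, -0.5, 0.0]
finger_gap: 0.034
grip_force: 0.0
```

```bash
python3 -c "
from h import *
print(env.get_state()['tcp_pos'],yaw(),delta([.471,-.0525,.038]))"
```

```text
[ 0.47051388 -0.05300072  0.12597682] 142.650418659313 [-0.1  0.7 88. ]
```

>>> move_arm([
  [[0,0,40],[0,0,0],0.2],
  [[0,0,75],[0,0,0],0.2],
  [[0,0,88],[0,0,0],0.2],
  [[0,0,88],[0,0,0],0.2],
])

```text
clock: 37.02
tcp_pos: [0.4701, -0.0528, 0.0378]
orientation: [-0.001, 0.321, 0.947, -0.0]
wrist_force: [0.4, 1.1, 0.4]
finger_gap: 0.0344
grip_force: 0.0
```

>>> move_arm([
  [[0,0,0],[0,0,0],1],
  [[0,0,0],[0,0,0],1],
  [[0,0,0],[0,0,0],1],
  [[0,0,0],[0,0,0],1],
], squeeze=60)

```text
clock: 37.52
tcp_pos: [0.4717, -0.0532, 0.0397]
orientation: [0.002, 0.321, 0.947, 0.0]
wrist_force: [0.6, 1.4, 7.0]
finger_gap: 0.0127
grip_force: 59.9
```

>>> move_arm([
  [[0,0,0],[0,0,-0.8],1],
  [[0,0,0],[0,0,-1.6],1],
  [[0,0,0],[0,0,-2.4],1],
  [[0,0,0],[0,0,-3.2],1],
  [[0,0,0],[0,0,-4.0],1],
])

```text
clock: 38.15
tcp_pos: [0.472, -0.0525, 0.0396]
orientation: [0.002, -0.024, 1.0, 0.001]
wrist_force: [1.7, 4.2, 6.7]
finger_gap: 0.0126
grip_force: 60.1
```

>>> move_arm([
  [[0,0,0],[0,0,-0.8],1],
  [[0,0,0],[0,0,-1.6],1],
  [[0,0,0],[0,0,-2.0],1],
  [[0,0,0],[0,0,-2.0],1],
])

```text
clock: 38.65
tcp_pos: [0.4719, -0.0521, 0.0396]
orientation: [0.002, -0.196, 0.981, 0.001]
wrist_force: [0.3, 5.9, 6.0]
finger_gap: 0.0124
grip_force: 60.1
```

>>> move_arm([
  [[0,0,0],[0,0,0],0.2],
  [[0,0,0],[0,0,0],0.2],
  [[0,0,0],[0,0,0],0.2],
  [[0,0,-50],[0,0,0],0.2],
  [[0,0,-88],[0,0,0],0.2],
])

```text
clock: 39.28
tcp_pos: [0.4702, -0.0532, 0.1274]
orientation: [-0.0, -0.195, 0.981, -0.0]
wrist_force: [0.0, -0.5, -0.2]
finger_gap: 0.0343
grip_force: 0.0
```

```bash
python3 -c "
from h import *
s=env.get_state()
plan([(433,28,126,-189)],(*(s['tcp_pos']*1000),yaw()))"
```

```text
start [ 470.2  -53.2  127.4 -157.5]
[[1, 22, 0, 0.79], [2, 45, 1, 1.57], [2, 67, 1, 2.36], [3, 89, 1, 3.15]]
```

>>> move_arm([
  [[1,22,0],[0,0,0.79],0.2],
  [[2,45,0],[0,0,1.57],0.2],
  [[2,67,1],[0,0,2.36],0.2],
  [[3,89,1],[0,0,3.15],0.2],
  [[3,89,1],[0,0,3.15],0.2],
])

```text
clock: 39.9
tcp_pos: [0.4326, 0.0288, 0.1251]
orientation: [-0.0, 0.077, 0.997, -0.0]
wrist_force: [0.5, -0.7, -0.5]
finger_gap: 0.0343
grip_force: 0.0
```

```bash
python3 -c "
from h import *
env.read_camera('top');print(env.get_state()['tcp_pos'],yaw(),delta([.433,.028,.038]))"
```

```text
[0.43340301 0.02814013 0.12525818] 171.16951571599864 [ 0.4 -0.2 87.3]
```

>>> move_arm([
  [[0,0,40],[0,0,0],0.2],
  [[0,0,75],[0,0,0],0.2],
  [[0,0,87],[0,0,0],0.2],
  [[0,0,87],[0,0,0],0.2],
])

```text
clock: 40.45
tcp_pos: [0.4334, 0.0276, 0.0379]
orientation: [-0.001, 0.079, 0.997, -0.0]
wrist_force: [0.2, 0.5, -0.0]
finger_gap: 0.0342
grip_force: 0.0
```

>>> move_arm([
  [[0,0,0],[0,0,0],1],
  [[0,0,0],[0,0,0],1],
  [[0,0,0],[0,0,0],1],
  [[0,0,0],[0,0,0],1],
])

```text
clock: 40.95
tcp_pos: [0.4348, 0.028, 0.0396]
orientation: [0.002, 0.078, 0.997, -0.0]
wrist_force: [-0.6, 1.3, 6.5]
finger_gap: 0.013
grip_force: 59.5
```

>>> move_arm([
  [[0,0,0],[0,0,-0.8],1],
  [[0,0,0],[0,0,-1.6],1],
  [[0,0,0],[0,0,-2.4],1],
  [[0,0,0],[0,0,-3.2],1],
  [[0,0,0],[0,0,-4.0],1],
])

```text
clock: 41.58
tcp_pos: [0.4347, 0.0288, 0.0396]
orientation: [0.002, -0.27, 0.963, 0.0]
wrist_force: [-0.7, 4.6, 7.6]
finger_gap: 0.0129
grip_force: 59.8
```

>>> move_arm([
  [[0,0,0],[0,0,-0.8],1],
  [[0,0,0],[0,0,-1.2],1],
  [[0,0,0],[0,0,-1.2],1],
])

```text
clock: 41.95
tcp_pos: [0.4345, 0.029, 0.0396]
orientation: [0.002, -0.367, 0.93, 0.0]
wrist_force: [-1.5, 5.5, 7.7]
finger_gap: 0.0129
grip_force: 59.8
```

>>> move_arm([
  [[0,0,0],[0,0,0],0.2],
  [[0,0,0],[0,0,0],0.2],
  [[0,0,0],[0,0,0],0.2],
  [[0,0,-50],[0,0,0],0.2],
  [[0,0,-105],[0,0,0],0.2],
])

```text
clock: 42.58
tcp_pos: [0.4325, 0.028, 0.1436]
orientation: [-0.001, -0.366, 0.93, 0.001]
wrist_force: [1.3, 0.6, -0.3]
finger_gap: 0.0342
grip_force: 0.0
```

>>> move_arm([
  [[-30,-30,-30],[0,0,0],0.2],
  [[-60,-70,-50],[0,0,0],0.2],
  [[-60,-120,-60],[0,0,0],0.2],
  [[-60,-170,-60],[0,0,0],0.2],
  [[-60,-200,-60],[0,0,0],0.2],
])

```text
clock: 43.2
tcp_pos: [0.6152, -0.0793, 0.2027]
orientation: [-0.0, -0.366, 0.931, -0.0]
wrist_force: [0.1, 0.5, -0.8]
finger_gap: 0.0338
grip_force: 0.0
```

Run:
```python
from h import *
print(env.get_state()['tcp_pos'])
p=env.read_camera("top");save(p,"t6.png",(160,90,400,280),3)
print([(np.round(d['centre'],3).tolist(),round(d['confidence'],2)) for d in env.landmark_of('cover_post',p)[:1]])
```

```text
[ 0.61521966 -0.07932854  0.20272938]
[]
```

View pics/t6.png

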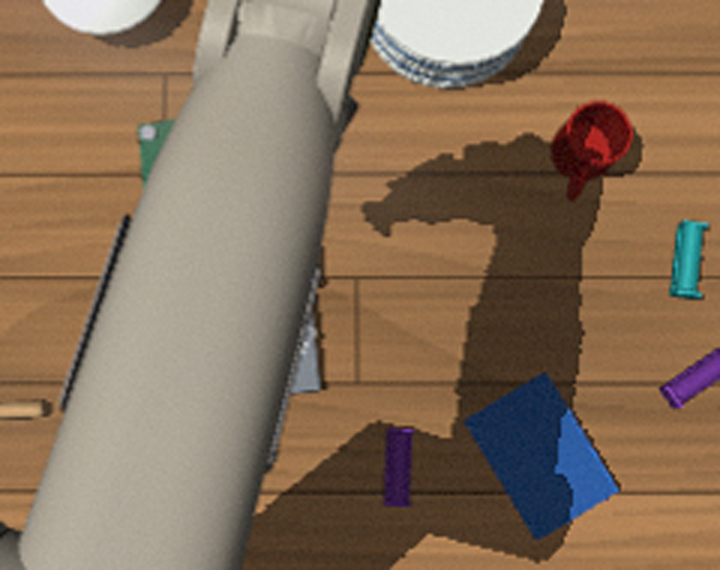

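The arm hides the box, so I'll move it aside to check.

```bash
python3 -c "
from h import *
plan([(500,-300,230,yaw())])"
```

```text
start [ 615.5  -80.1  202.1 -137.2]
[[47, -17, -6, -0.0], [94, -33, -11, -0.0], [141, -50, -17, -0.0], [187, -66, -22, -0.0], [234, -83, -28, -0.0]]
```

>>> move_arm([
  [[47,-17,-6],[0,0,0],0.2],
  [[94,-33,-11],[0,0,0],0.2],
  [[141,-50,-17],[0,0,0],0.2],
  [[187,-66,-22],[0,0,0],0.2],
  [[234,-83,-28],[0,0,0],0.2],
])

```text
clock: 43.92
tcp_pos: [0.498, -0.298, 0.2313]
orientation: [-0.0, -0.367, 0.93, 0.0]
wrist_force: [1.1, 0.2, -0.1]
finger_gap: 0.0339
grip_force: 0.0
```

Run:
```python
from h import *
print(env.get_state()['tcp_pos'])
p=env.read_camera("top");save(p,"t7.png",(190,110,310,240),4)
print([(np.round(d['centre'],3).tolist(),round(d['confidence'],2)) for d in env.landmark_of('cover_post',p)[:1]])
```

```text
[ 0.49796702 -0.29800036  0.23132907]
[([0.539, -0.004, 0.082], 0.93)]
```

View pics/t7.png

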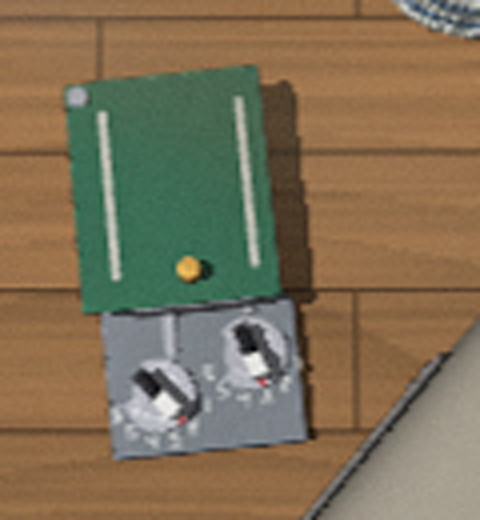

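```bash
python3 -c "
from h import *
print(env.hand_in())"
```

```text
the job is handed in; nothing more can be done
None
```

The job is handed in: the pocket knife, coin cartridge and pen case are in the tub (there was no harmonica), the cover is fully shut, and both dials are turned more than one number off the code; the verdict isn't shown.

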